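Turn the carousel until the timer stands at the front mark

ROBOT

A 7-joint arm with a two-finger parallel gripper is mounted at the origin on a cart in front of the work surface, level with it; the furniture and walls round the work are solid. World frame = base frame: x ahead of the robot, y to its left, z up, the work surface at z = 0. Lengths are in m, angles in rad, forces in N, time in s.
With the tool pointing down it reaches from about 0.4 to 0.85 m from the base axis. Payload 4.4 kg.
Tool frame: the origin (TCP) lies at the very end of the fingers, on their centre line; the grasp point (between the pads) lies bot.grasp_offset behind it (bot.grasp_offset is the distance from the TCP to the grasp point, in m); z points along the fingers, y is the line along which they close (so a half turn about z gives the same grasp; the last joint's range is limited). The gripper opens to 94 mm and grips with 3 to 60 N. Pads are 16 mm wide; open, the fingers measure 119 mm over their backs; the gripper's body (75 mm by 177 mm) begins 78 mm behind the grasp point.
Start: joints at [1.066, 0.628, 0.038, 1.517, -0.027, 0.996, -0.02], TCP at [0.276, -0.588, 0.179] pointing down, gripper open.
Joint ranges: [-3.06, 3.06], [-0.37, 2.12], [-1.25, 1.32], [0.18, 2.47], [-1.1, 4.24], [0.23, 1.98], [-2.94, 2.94]. Speed limits (rad/s): [2.57, 2.57, 3.14, 3.14, 3.14, 3.14, 3.14].

INTERFACE

Orientations are given as a unit quaternion [w, x, y, z].
In Python, from cell import bot, viewer, workorder gives the robot as it stands. The module is installed in compiled form; this text tells all that it offers. Calls block until the motion is done:
- bot.move_ptp(position, orientation): joint-space move of the TCP to a pose.
- bot.move_linear(position, max_speed=0.15, ori=None): straight line of the TCP; ori=None keeps the orientation; max_speed is the mean speed in m/s.
- bot.goto_joints(angles): joint-space move.
- bot.gripper_to(opening, force=None): opening from 0.0 (shut) to 1.0 (fully open); force is the grip in N (None keeps the last); returns when the fingers have stopped.
- bot.sleep(seconds).
- bot.ik(position, orientation): joint angles nearest the present ones, or None.
- bot.get_state(): the state.
- viewer.get_image(name): name is "side" or "top"; returns (picture, depth): 400x640x3 uint8, red, green, blue; 400x640 float32, m along the optical axis (not along the pixel's ray), 0 where there is no reading.
- viewer.get_calibration(name): a dict with "fx", "fy", "cx", "cy" (pixels), "k1" (the pictures are not rectified: a ray, as slopes to the right and down, at radius r is drawn at 1 + k1 r^2 times it, then the intrinsics apply), "extrinsics" (4x4, takes a point from world to camera coordinates). Camera axes: x right, y down, z forward; pixel columns grow to the right and rows downward; lengths in m; the calibration is good to about 2 mm. A picture is of the moment at which its call begins. get_calibration takes no time and is no camera call.
A pose or a line that the arm cannot do raises bot.MotionError and nothing moves.
- workorder.job_done(): hands the job in; it is judged then, once.
The state is a dict: "time_s": time; "joint_positions": joint angles; "qd": joint speeds; "effort": joint torques, N m; "tcp_pos": TCP position; "ee_rot": TCP orientation; "ft_force": force on the tool from outside, world axes, zero at the start; "torque": the same for the moment, N m; "gripper_width": opening from 0.0 (shut) to 1.0 (fully open); "grip_force": force on a finger pad.
Only numpy, scipy, OpenCV 4.12 (cv2) and the standard library are available. Lean on these libraries where they do the work, as an engineer would, in place of code of your own. Each camera call takes 0.05 s, during which the arm holds its last target. There are 200 camera calls.

TASK

Turn the round carousel by gently pushing its rim or the green finger posts on the rim with the fingertips, until the red kitchen timer on it stands centred behind the blue arrow on the carousel's fixed tongue, and leave it standing still there. Do not grasp or lift anything, and do not touch the timer, the steel ring or the spice jar: they only ride along and must stay upright in their places on the disc. Leave the things round the carousel where they are.

Things in the scene. Friction and masses are not known exactly. Their poses are not given: they have to be found in the camera images.
- carousel: fixed foot of a turntable on the worktop; origin on the turning axis at worktop height, z up; -x points to the front mark (towards the robot, give or take 30 degrees). On it turns an aluminium disc, radius 154 mm, 16 to 28 mm above the worktop, with a dark rubber mat (radius 118 mm, top at 30 mm) on which three loose things stand about 66 mm from the axis.
- front_mark (a point): front mark: middle of the blue arrow, which points inwards to the axis, on the top of the flat white tongue of the fixed foot; 178 mm from the axis, 8 mm above the worktop. The tongue is 44 mm wide, 7 mm high and reaches from under the disc to 206 mm from the axis.
- post_0 (a point): middle of one of the six alike green finger posts that stand upright on the disc's rim and turn with it: 60 degrees apart, 140 mm from the axis, 16 mm in diameter, from 28 to 58 mm above the worktop. The point lies on the post's centre line, 43 mm above the worktop.
- carousel_disc (a joint): angle of the disc on its foot, rad, growing counter-clockwise seen from above; no stop. At 0 post_0 stands over the tongue: in the carousel's frame the posts stand at pi + value + k*pi/3 from +x, counter-clockwise. Stiff bearing: 1 to 2 N at the posts turns it; it stays where it is left and hardly coasts after a slow push.
- timer: red kitchen timer with white base ring, 62 mm in diameter, 54 mm tall, standing loose on the disc's mat and carried by it; origin at the centre of its underside (30 mm above the worktop). It starts 35 to 160 degrees to either side of the front mark. Its own yaw does not matter.
- ring_cutter_0: open steel forming ring standing on the carousel's disc, 64 mm outside diameter, 36 mm tall, loose; origin at the centre of its underside (30 mm above the worktop).
- spice_jar: low closed spice jar of brown glass with a black cap, 52 mm in diameter, 56 mm tall, standing loose on the carousel's disc; origin at the centre of its underside (30 mm above the worktop).
- probe: yellow food thermometer with a thin steel probe, 226 mm long, 38 mm wide, 18 mm tall, lying on the worktop left of the carousel; bystander. Origin under its middle.
- salt_shaker: round steel shaker, 68 mm wide, 96 mm tall, on the worktop right of the carousel; bystander. Origin at the centre of its underside.
- sq_oil: yellow squeeze bottle with white nozzle, 45 mm wide, 178 mm tall, far left; bystander. Origin at the centre of its underside.
- turner_1: slotted turner with yellow handle, 297 mm long, lying far right; bystander. Origin under its middle.
There are look-alikes about, which are no part of the job. What is shaped like the ring_cutter_0 but turquoise or yellow is not meant.

How it is judged:
At the end, for the whole second after the job is handed in: The timer's centre lies within 12 mm either side of the line from the axis through the blue arrow, on the arrow's side; the disc is at rest; the timer, ring and jar stand upright on the mat, 45 to 90 mm from the axis; the four bystanders are within 15 mm of where they were (y of timer in the frame of carousel between -0.012 and 0.012 m and x of timer in the frame of carousel below -0.04 m and velocity of joint carousel_disc between -0.05 and 0.05 rad/s and horizontal distance between timer and carousel between 0.045 and 0.09 m and angle between each of timer, ring_cutter_0, spice_jar's own z axis and vertical below 0.15 rad and z of timer in the frame of carousel between 0.024 and 0.036 m and horizontal distance between ring_cutter_0 and carousel between 0.045 and 0.09 m and z of ring_cutter_0 in the frame of carousel between 0.024 and 0.036 m and horizontal distance between spice_jar and carousel between 0.045 and 0.09 m and z of spice_jar in the frame of carousel between 0.024 and 0.036 m and distance of each of probe, salt_shaker, sq_oil, turner_1 from where it was at the start of the episode below 0.015 m); the robot touches nothing.
It fails at once if the fingers grip or press the carousel with more than 25 N (contact force between the fingers and carousel above 25 N).
It fails at once if the robot touches the timer, ring or jar (contact force between any of the arm, the fingers and timer above 0.5 N or contact force between any of the arm, the fingers and ring_cutter_0 above 0.5 N or contact force between any of the arm, the fingers and spice_jar above 0.5 N).
It fails at once if the timer, ring or jar is lifted off the disc (z of any of timer, ring_cutter_0, spice_jar in the frame of carousel above 0.045 m).
It fails at once if the timer, ring or jar tips over, or slides out of its place to less than 45 or more than 90 mm from the axis (angle between any of timer, ring_cutter_0, spice_jar's own z axis and vertical above 0.35 rad or horizontal distance between any of timer, ring_cutter_0, spice_jar and carousel above 0.09 m or horizontal distance between any of timer, ring_cutter_0, spice_jar and carousel below 0.045 m).
It fails at once if the thermometer, shaker, bottle or turner is moved by more than 15 mm (distance of any of probe, salt_shaker, sq_oil, turner_1 from where it was at the start of the episode above 0.015 m).
It also fails if it takes over 72 s, if anything falls off the work surface, if the arm or the gripper's body presses on something with over 40 N, if the wrist force passes 120 N, or if a joint passes its speed limit or range.

## Working session

There is one attempt and no reset: what is moved stays moved. The work goes in short steps, each a Python script; the robot and the scene stay as the last script left them, time stands still between calls to the robot, and variables do not carry over. Pictures are saved under pics/ and viewed, at most 10 in all, crops included, and the job is handed in when it is done.

```bash
mkdir -p pics; cat > h.py <<'E'
import numpy as np, cv2
from cell import bot, viewer, workorder
def snap(cam,fn=None):
    im,d=viewer.get_image(cam)
    if fn: cv2.imwrite('pics/'+fn,cv2.cvtColor(im,cv2.COLOR_RGB2BGR))
    return im,d
def ray(cam,u,v):
    c=viewer.get_calibration(cam); E=np.array(c['extrinsics'])
    a=np.array([(u-c['cx'])/c['fx'],(v-c['cy'])/c['fy']]); s=a.copy()
    for _ in range(20): s=a/(1+c['k1']*(s@s))
    R=E[:3,:3];o=-R.T@E[:3,3]
    return o,R.T@np.array([s[0],s[1],1.]),
def atz(cam,u,v,z):
    o,d=ray(cam,u,v); return o+d*(z-o[2])/d[2]
def atd(cam,u,v,D):
    o,d=ray(cam,u,v); return o+d*D[int(v),int(u)]
def proj(cam,p):
    c=viewer.get_calibration(cam);E=np.array(c['extrinsics'])
    q=E[:3,:3]@p+E[:3,3];s=q[:2]/q[2];s=s*(1+c['k1']*(s@s))
    return s[0]*c['fx']+c['cx'],s[1]*c['fy']+c['cy']
E
python3 - <<'E'
from h import *
snap('top','t0.png');snap('side','s0.png')
for c in('top','side'):print(viewer.get_calibration(c))
print(bot.get_state())
E
```

```text
{'fx': 485.6437334744649, 'fy': 485.6437334744649, 'cx': 324.7519622257989, 'cy': 194.65177981869584, 'k1': -0.15245566882680953, 'extrinsics': array([[ 0.01746766, -0.99967424,  0.01860881, -0.04841219],
       [-0.99757387, -0.01867933, -0.0670631 ,  0.50288917],
       [ 0.06738885, -0.01739222, -0.99757519,  1.69854468],
       [ 0.        ,  0.        ,  0.        ,  1.        ]])}
{'fx': 511.35327587610976, 'fy': 511.35327587610976, 'cx': 310.3071553785386, 'cy': 200.85432919612165, 'k1': -0.0805292846879585, 'extrinsics': array([[-0.93292127, -0.35991474, -0.01092217,  0.4628145 ],
       [-0.1961537 ,  0.53341158, -0.82279755,  0.18052914],
       [ 0.30196298, -0.76546291, -0.56822962,  1.71741917],
       [ 0.        ,  0.        ,  0.        ,  1.        ]])}
{'time_s': 0.1, 'joint_positions': array([ 1.06623445,  0.62925497,  0.03844536,  1.51820258, -0.02698851,
        0.99628838, -0.02000216]), 'qd': array([-3.77466137e-06, -1.51731454e-03, -2.27756584e-03, -2.17173703e-04,
        9.34465361e-04,  1.18272273e-03, -4.79601299e-05]), 'effort': array([ 2.64315306e-03, -5.50795341e+01,  1.14736732e+00, -1.87118000e+01,
       -5.20910590e-02,  1.91780913e-02,  4.85051009e-05]), 'tcp_pos': array([ 0.2759002 , -0.58787188,  0.17866617]), 'ee_rot': array([-7.95263710e-04,  9.76031481e-01,  2.17627847e-01, -1.90052924e-04]), 'ft_force': array([ 1.20725548, -0.54231603,  0.04728065]), 'torque': array([-0.05260211,  0.04498923,  0.00938494]), 'grip_force': 0.0, 'gripper_width': 0.9967239548348945}
```

View pics/t0.png

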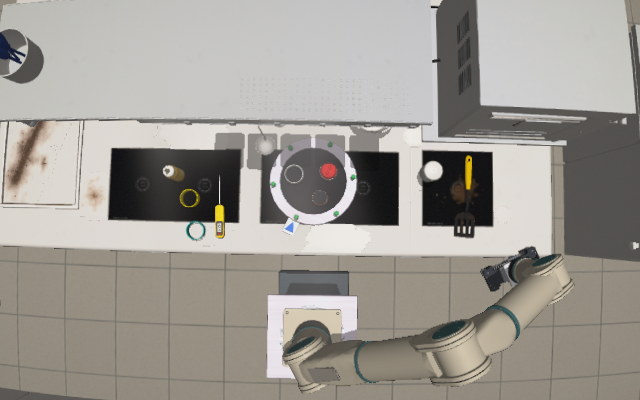

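View pics/s0.png

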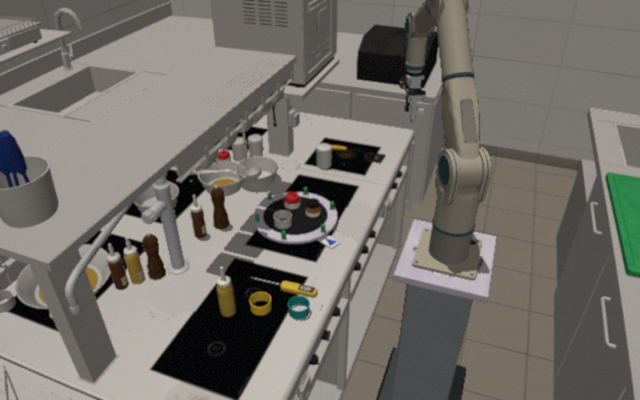

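The top view shows the carousel at about (313,182), the red timer at (328,171), the steel ring at (293,173), the jar at (320,197) and the blue arrow at (290,228). The turquoise and yellow rings at (196,230) and (190,198) are the look-alikes. A shelf covers the far side. Next I'll enlarge the crop.

```bash
python3 - <<'E'
from h import *
im,d=snap('top')
c=im[125:250,250:380];cv2.imwrite('pics/c0.png',cv2.cvtColor(cv2.resize(c,None,fx=4.5,fy=4.5,interpolation=cv2.INTER_CUBIC),cv2.COLOR_RGB2BGR))
h=cv2.cvtColor(im,cv2.COLOR_RGB2HSV)
def blobs(lo,hi,z):
    m=cv2.inRange(h,lo,hi)
    m[:125]=0;m[250:]=0;m[:,:250]=0;m[:,380:]=0
    n,l,s,ce=cv2.connectedComponentsWithStats(m)
    for i in range(1,n):
        if s[i,4]>3: print(s[i,4],ce[i].round(1),atz('top',*ce[i],z).round(3),atd('top',*ce[i],d).round(3))
print('green');blobs((50,90,40),(85,255,255),.058)
print('blue');blobs((100,120,80),(125,255,255),.008)
print('red');blobs((0,120,80),(6,255,255),.084)
for u,v in((320,60),(320,110),(320,120),(265,146),(431,172)):print(u,v,atd('top',u,v,d).round(3))
E
```

```text
green
13 [352.8 176.5] [ 0.566 -0.135  0.058] [ 0.566 -0.135  0.058]
12 [272.5 183.5] [0.536 0.143 0.058] [0.536 0.142 0.061]
11 [336. 213.] [ 0.438 -0.078  0.058] [ 0.438 -0.078  0.061]
9 [295.9 216.7] [0.423 0.059 0.058] [0.423 0.059 0.068]
blue
38 [289.9 227.5] [0.386 0.082 0.008] [0.386 0.082 0.004]
red
173 [328.3 170.2] [ 0.583 -0.049  0.084] [ 0.583 -0.049  0.084]
320 60 [ 0.82  -0.012  0.512]
320 110 [ 0.687 -0.015  0.51 ]
320 120 [ 0.662 -0.015  0.505]
265 146 [0.633 0.15  0.259]
431 172 [ 0.583 -0.401  0.091]
```

View pics/c0.png

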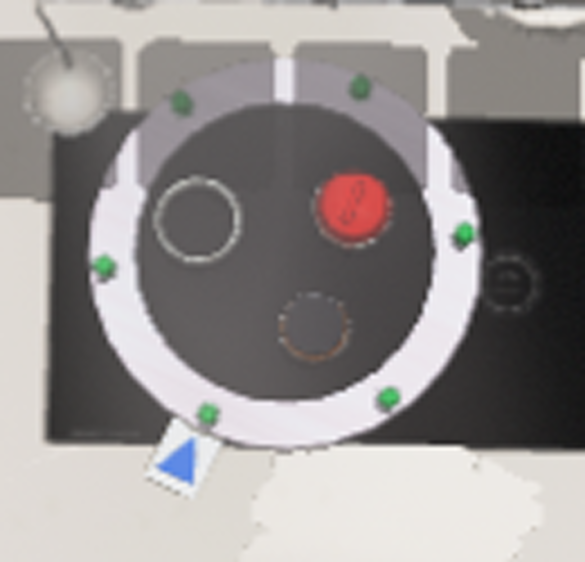

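Axis ≈ (0.551, 0.004). All the posts come out at r ≈ 0.14 and the arrow at r ≈ 0.18, as they should. The timer sits at −59° and the arrow at 155°, so the disc has to turn about 146° clockwise. I'll push the post at −84° round the front in one arc.

```bash
cat >> h.py <<'E'
from scipy.spatial.transform import Rotation as Ro
C=np.array([.551,.004])
def quat(a,s=1):
    y=s*np.array([np.cos(a),np.sin(a),0]);z=np.array([0,0,-1.]);x=np.cross(y,z)
    q=Ro.from_matrix(np.c_[x,y,z]).as_quat();return q[[3,0,1,2]]
def pt(a,z,r=.14): return np.array([C[0]+r*np.cos(a),C[1]+r*np.sin(a),z])
def arc(a0,a1,z=.038,s=1,v=.05,step=12,r=.14):
    n=max(1,int(np.ceil(abs(a1-a0)/step)))
    for a in np.linspace(a0,a1,n+1)[1:]:
        bot.move_linear(pt(np.radians(a),z,r),max_speed=v,ori=quat(np.radians(a),s))
E
python3 - <<'E'
from h import *
print(bot.grasp_offset)
for s in(1,-1):
  for a in range(-66,-224,-26):
    q=[bot.ik(pt(np.radians(a),z),quat(np.radians(a),s)) for z in(.2,.038)]
    print(s,a,*[None if x is None else np.round(x,2) for x in q])
E
```

```text
0.0188
1 -66 [ 0.16  0.56 -0.    1.58  0.    1.   -1.  ] [ 0.13  0.76  0.05  1.72 -0.05  0.66 -0.95]
1 -92 [ 0.12  0.48  0.11  1.74 -0.06  0.92 -1.35] [ 0.11  0.7   0.14  1.89 -0.17  0.56 -1.25]
1 -118 [ 0.02  0.4   0.23  1.91 -0.12  0.85 -1.75] [ 0.04  0.65  0.21  2.06 -0.3   0.46 -1.58]
1 -144 [-0.13  0.32  0.32  2.04 -0.14  0.8  -2.24] [-0.1   0.62  0.31  2.2  -0.49  0.38 -1.9 ]
1 -170 [-0.33  0.28  0.4   2.11 -0.15  0.77 -2.8 ] [-0.28  0.61  0.38  2.28 -0.67  0.35 -2.29]
1 -196 [ 0.6   0.43 -1.06  2.08  0.48  0.9   2.14] [-0.52  0.64  0.52  2.27 -0.82  0.42 -2.73]
1 -222 [ 0.46  0.5  -1.06  1.99  0.53  0.96  1.54] [ 0.39  0.85 -1.06  2.15  1.08  0.84  1.04]
-1 -66 [ 0.61  0.67 -0.79  1.57  0.51  1.12  1.69] [ 0.55  0.85 -0.68  1.71  0.7   0.84  1.54]
-1 -92 [ 0.64  0.56 -0.69  1.73  0.41  1.01  1.33] [ 0.55  0.76 -0.56  1.87  0.61  0.68  1.16]
-1 -118 [ 0.61  0.44 -0.59  1.89  0.31  0.9   0.94] [ 0.47  0.67 -0.43  2.05  0.54  0.53  0.74]
-1 -144 [ 0.5   0.34 -0.51  2.02  0.23  0.83  0.49] [ 0.33  0.61 -0.31  2.19  0.46  0.4   0.27]
-1 -170 [ 0.32  0.29 -0.43  2.1   0.17  0.79 -0.04] [ 0.11  0.58 -0.19  2.27  0.33  0.31 -0.19]
-1 -196 [ 0.1   0.29 -0.34  2.09  0.13  0.79 -0.6 ] [-0.1   0.58 -0.09  2.26  0.17  0.31 -0.62]
-1 -222 [-0.05  0.34 -0.3   2.    0.13  0.82 -1.16] [-0.27  0.61 -0.02  2.17  0.03  0.37 -1.04]
```

```bash
python3 - <<'E'
from h import *
bot.gripper_to(0.0)
a=np.radians(-70)
bot.move_ptp(pt(a,.2),quat(a,-1))
bot.move_linear(pt(a,.038),ori=quat(a,-1))
s=bot.get_state();print(s['time_s'],s['tcp_pos'],pt(a,.038),s['ft_force'])
f0=s['ft_force']
for t in range(-75,-126,-10):
    arc(t+10 if t<-75 else -70,t,s=-1); s=bot.get_state();print(t,s['tcp_pos'].round(3),(s['ft_force']-f0).round(1),s['time_s'])
snap('top');im,d=viewer.get_image('top')
cv2.imwrite('pics/c1.png',cv2.cvtColor(cv2.resize(im[115:265,230:400],None,fx=4,fy=4,interpolation=cv2.INTER_CUBIC),cv2.COLOR_RGB2BGR))
E
```

```text
4.825 [ 0.59971007 -0.12750805  0.0389226 ] [ 0.59888282 -0.12755697  0.038     ] [ 0.9629405  -0.77014853 -0.24029706]
-75 [ 0.588 -0.131  0.039] [-0.5  0.6  0.4] 5.2167
-85 [ 0.564 -0.135  0.038] [-1.8  0.9  1.1] 5.8583
-95 [ 0.539 -0.135  0.038] [-0.7  0.7  1. ] 6.5
-105 [ 0.515 -0.131  0.038] [-1.4  0.5 -0.5] 7.1417
-115 [ 0.492 -0.123  0.038] [-1.3 -0.1  0.5] 7.7833
-125 [ 0.471 -0.111  0.038] [-0.   1.  -0.3] 8.425
```

View pics/c1.png

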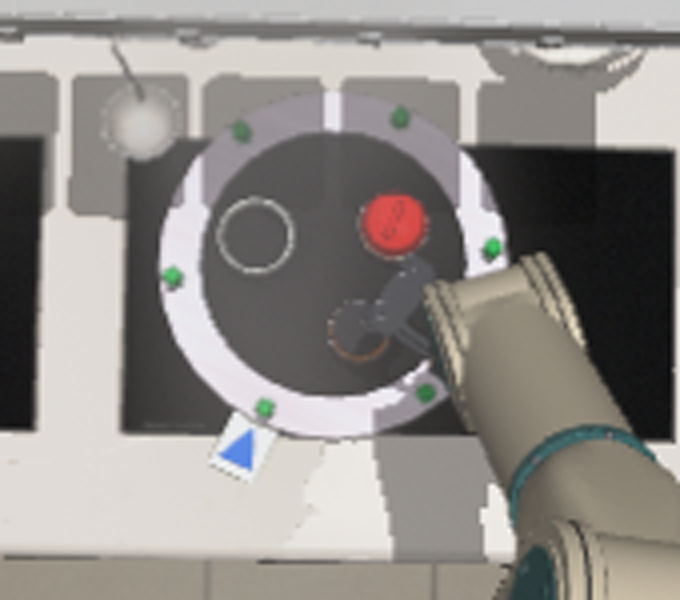

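The disc hasn't moved: the post is still at (352.6,177), yet the finger is at −125°. I'll check the gripper width and the side view.

```bash
python3 - <<'E'
from h import *
s=bot.get_state();print(s['gripper_width'],s['grip_force'],s['tcp_pos'],s['ft_force'],s['joint_positions'].round(2))
im,d=viewer.get_image('side')
print(proj('side',s['tcp_pos']))
cv2.imwrite('pics/c2.png',cv2.cvtColor(cv2.resize(im[130:270,220:380],None,fx=4,fy=4,interpolation=cv2.INTER_CUBIC),cv2.COLOR_RGB2BGR))
E
```

```text
0.007071070191090606 0.0 [ 0.47126217 -0.11088904  0.03801354] [ 1.3260278   0.38439855 -0.07970886] [ 0.42  0.65 -0.36  2.09  0.47  0.48  0.66]
(np.float64(326.96773199311804), np.float64(200.23277716004705))
```

View pics/c2.png

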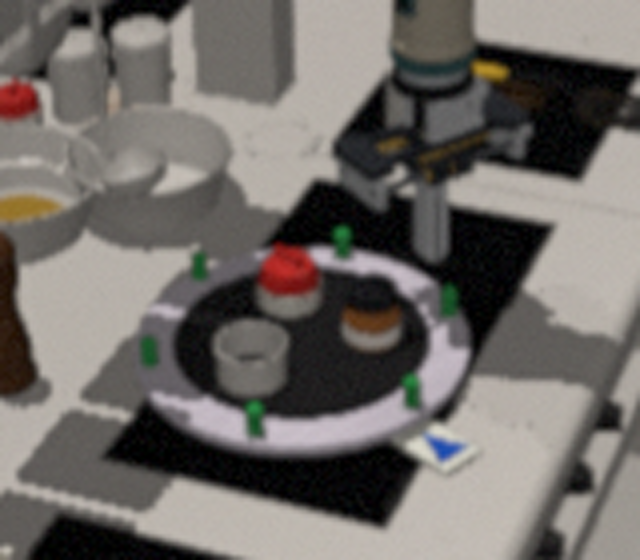

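```bash
python3 - <<'E'
from h import *
im,d=viewer.get_image('side')
def bl(lo,hi):
    h=cv2.cvtColor(im,cv2.COLOR_RGB2HSV);m=cv2.inRange(h,lo,hi);m[:170]=0;m[260:]=0;m[:,:240]=0;m[:,350:]=0
    n,l,s,ce=cv2.connectedComponentsWithStats(m)
    for i in range(1,n):
        if s[i,4]>6: print(s[i,4],ce[i].round(1),atz('side',*ce[i],.043).round(3),atd('side',*ce[i],d).round(3))
bl((50,90,40),(85,255,255));print('red');bl((0,120,80),(6,255,255))
for v in(180,185,190,193,195,197):print(v,[atd('side',u,v,d).round(3).tolist() for u in(326,328,330)])
for c in('top','side'):print([np.round(proj(c,p),1).tolist() for p in([.438,-.078,.043],[.566,-.135,.043],[.471,-.111,.038])])
E
```

```text
32 [305.1 189.2] [ 0.573 -0.146  0.043] [ 0.567 -0.129  0.055]
14 [269.3 196.6] [ 0.682 -0.051  0.043] [ 0.678 -0.043  0.049]
28 [332.3 204.5] [ 0.441 -0.085  0.043] [ 0.438 -0.077  0.049]
21 [256.8 217.1] [0.669 0.083 0.043] [0.664 0.093 0.051]
22 [322.  226.3] [0.431 0.053 0.043] [0.423 0.077 0.062]
31 [283.3 233.1] [0.543 0.135 0.043] [0.536 0.15  0.056]
red
144 [291.6 197.6] [ 0.6   -0.074  0.043] [ 0.579 -0.028  0.077]
180 [[0.471, -0.097, 0.136], [0.466, -0.105, 0.133], [0.46, -0.111, 0.13]]
185 [[0.473, -0.103, 0.11], [0.465, -0.103, 0.112], [0.459, -0.108, 0.111]]
190 [[0.471, -0.097, 0.093], [0.468, -0.112, 0.084], [0.459, -0.109, 0.088]]
193 [[0.472, -0.1, 0.077], [0.464, -0.101, 0.079], [0.458, -0.105, 0.077]]
195 [[0.501, -0.185, 0.008], [0.493, -0.185, 0.009], [0.488, -0.195, 0.004]]
197 [[0.498, -0.177, 0.004], [0.495, -0.19, -0.003], [0.483, -0.18, 0.006]]
[[335.7, 213.2], [352.6, 176.9], [345.2, 204.0]]
[[332.5, 205.6], [305.9, 191.0], [327.0, 200.2]]
```

The side depth puts the shut fingertips at z ≈ 0.067 while the TCP reads 0.038, so shut fingers end about 29 mm short of the nominal TCP. The fingers passed over the posts. Before going lower I'll check whether the arm can reach there.

```bash
python3 - <<'E'
from h import *
for z in(.012,.018):
  for a in range(-70,-230,-20):
    print(z,a,[None if (q:=bot.ik(pt(np.radians(a),z),quat(np.radians(a+o),-1))) is None else (np.round(q,2)[[3,5,6]]).tolist() for o in (0,)])
E
```

```text
0.012 -70 [[1.74, 0.79, 1.44]]
0.012 -90 [[1.87, 0.65, 1.16]]
0.012 -110 [[2.01, 0.51, 0.86]]
0.012 -130 [[2.13, 0.39, 0.55]]
0.012 -150 [[2.23, 0.29, 0.23]]
0.012 -170 [[2.29, 0.24, -0.22]]
0.012 -190 [[2.3, 0.25, 0.26]]
0.012 -210 [[2.24, 0.26, -0.65]]
0.018 -70 [[1.74, 0.8, 1.44]]
0.018 -90 [[1.87, 0.66, 1.16]]
0.018 -110 [[2.01, 0.53, 0.87]]
0.018 -130 [[2.13, 0.4, 0.56]]
0.018 -150 [[2.23, 0.3, 0.24]]
0.018 -170 [[2.29, 0.24, -0.1]]
0.018 -190 [[2.29, 0.24, -0.42]]
0.018 -210 [[2.23, 0.28, -0.65]]
```

```bash
cat >> h.py <<'E'
def meas():
    im,d=viewer.get_image('top');h=cv2.cvtColor(im,cv2.COLOR_RGB2HSV)
    m=cv2.inRange(h,(0,120,80),(6,255,255))[125:240,260:370]
    M=cv2.moments(m,True);p=atz('top',M['m10']/M['m00']+260,M['m01']/M['m00']+125,.084)
    m=cv2.inRange(h,(50,90,40),(85,255,255))[125:240,260:370];n,l,s,ce=cv2.connectedComponentsWithStats(m)
    P=[atz('top',*(c+[260,125]),.058)[:2]-C for c,k in zip(ce[1:],s[1:]) if k[4]>5]
    v=p[:2]-C;print('timer',np.degrees(np.arctan2(v[1],v[0])).round(1),np.hypot(*v).round(3),int(M['m00']),'posts',[(np.degrees(np.arctan2(q[1],q[0])).round(1),np.hypot(*q).round(3)) for q in P])
    return im
def push(a0,a1,z,f0,step=8,v=.05,s=-1):
    n=max(1,int(np.ceil(abs(a1-a0)/step)))
    for a in np.linspace(a0,a1,n+1)[1:]:
        arc(a,a,z,s,v); f=bot.get_state()['ft_force']-f0
        if np.linalg.norm(f)>9: print('FORCE',a,f);break
    print('at',a,'f',f.round(1),bot.get_state()['time_s'])
E
python3 - <<'E'
from h import *
s0=bot.get_state();p=s0['tcp_pos'];bot.move_linear([p[0],p[1],.1])
a=np.radians(-70)
bot.move_linear(pt(a,.1),ori=quat(a,-1),max_speed=.12)
f0=bot.get_state()['ft_force']
for z in(.04,.03,.022,.016):
    bot.move_linear(pt(a,z),max_speed=.05 if z<.04 else .1);f=bot.get_state()['ft_force']-f0;print(z,f.round(1))
    if f[2]>4:break
push(-70,-86,z,f0)
meas()
push(-86,-110,z,f0)
im=meas()
im,d=viewer.get_image('side')
cv2.imwrite('pics/c3.png',cv2.cvtColor(cv2.resize(im[130:270,220:380],None,fx=4,fy=4,interpolation=cv2.INTER_CUBIC),cv2.COLOR_RGB2BGR))
E
```

```text
0.04 [-0.6  0.5  0.4]
0.03 [-0.3  0.   0.1]
0.022 [-1.6  0.7  0.5]
0.016 [-0.  -0.1 -0.5]
at -86.0 f [-0.6  0.2  0.3] 13.175
timer -62.5 0.05 65 posts [(np.float64(85.3), np.float64(0.138)), (np.float64(145.2), np.float64(0.139)), (np.float64(-154.5), np.float64(0.139))]
at -110.0 f [-1.1  0.5 -0.3] 14.85
timer -85.8 0.049 63 posts [(np.float64(0.9), np.float64(0.14)), (np.float64(-59.1), np.float64(0.14)), (np.float64(61.0), np.float64(0.139)), (np.float64(121.2), np.float64(0.138)), (np.float64(-178.5), np.float64(0.139))]
```

View pics/c3.png

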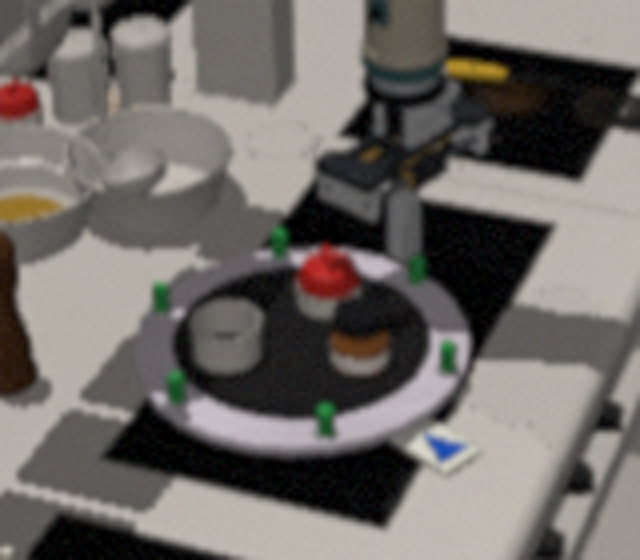

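The finger now pushes the post with under 2 N: post at crop (417,270), finger just behind it, timer and jar clear. I'll finish this stroke, re-index to the next post and start the second.

```bash
python3 - <<'E'
from h import *
f0=bot.get_state()['ft_force']
z=.016
push(-110,-154,z,f0)
arc(-154,-150,z,-1)
p=bot.get_state()['tcp_pos'];bot.move_linear([p[0],p[1],.1])
a=np.radians(-88)
bot.move_linear(pt(a,.1),ori=quat(a,-1),max_speed=.12)
meas()
E
```

```text
at -154.0 f [-0.6  0.4 -0.1] 18.0
timer -135.6 0.062 173 posts [(np.float64(77.9), np.float64(0.139)), (np.float64(-101.8), np.float64(0.14)), (np.float64(138.7), np.float64(0.139)), (np.float64(-161.4), np.float64(0.14))]
```

```bash
python3 - <<'E'
from h import *
z=.016;a=np.radians(-88)
f0=bot.get_state()['ft_force']
bot.move_linear(pt(a,.04),max_speed=.1);bot.move_linear(pt(a,z),max_speed=.05)
print((bot.get_state()['ft_force']-f0).round(1))
try: push(-88,-163,z,f0)
except bot.MotionError as e: print('ERR',e,bot.get_state()['tcp_pos'])
try: arc(-163,-158,z,-1)
except bot.MotionError as e: print('ERR2',e)
p=bot.get_state()['tcp_pos'];bot.move_linear([p[0],p[1],.14])
a=np.radians(-85)
bot.move_linear(pt(a,.14,.2),ori=quat(a,-1),max_speed=.12)
im=meas();print(bot.get_state()['time_s'])
cv2.imwrite('pics/c4.png',cv2.cvtColor(cv2.resize(im[125:250,250:380],None,fx=4.5,fy=4.5,interpolation=cv2.INTER_CUBIC),cv2.COLOR_RGB2BGR))
E
```

```text
[-1.   0.5 -0.1]
at -163.0 f [-0.1 -1.1 -0.3] 27.0
timer 156.9 0.061 160 posts [(np.float64(-50.4), np.float64(0.139)), (np.float64(69.1), np.float64(0.14)), (np.float64(-110.2), np.float64(0.14)), (np.float64(129.5), np.float64(0.139)), (np.float64(-170.0), np.float64(0.14))]
30.3
```

View pics/c4.png

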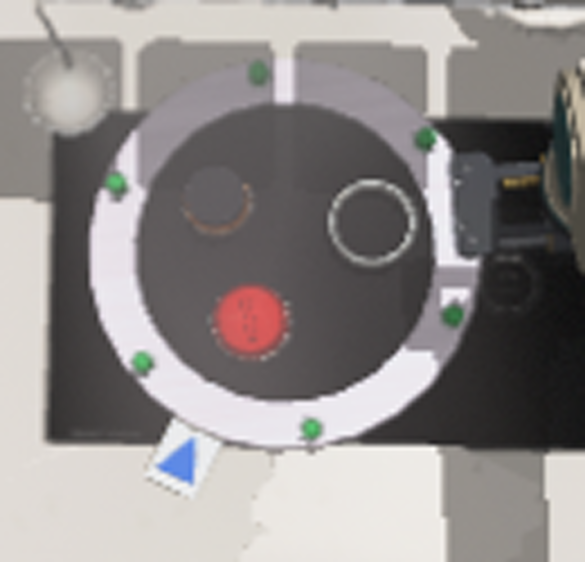

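The timer at crop (250,320) lies on the line from the axis (285,253) to the arrow (180,462). It is about 2 mm off that line, with a tolerance of 12 mm. The ring and jar are upright in their places and the arm is clear, so I'll hand it in.

```bash
python3 -c "
from h import *
bot.sleep(.5);print(workorder.job_done())"
```

```text
the job is handed in; nothing more can be done
None
```

Job handed in at about 31 s: the last picture shows the timer about 2 mm off the arrow line (12 mm allowed), with the ring and jar in place and the arm clear; no verdict came back.

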